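# Swing the waste cover to its next index hole and clear the gourd chunks

### The job

An old wooden gourd has split: clear its two chunks off the steel deck into the waste shaft. First draw the red sprung pull out, swing the round cover aside, and let the pin spring fully home into its next hole, which is hidden under the dark cap and must be found by feel; then push or carry both chunks through the open mouth into the shaft. Leave the gourd, the canister and the dish where they stand and the cover pinned open.

Things in the scene. Friction and masses are not known exactly. Their poses are not given: they have to be found in the camera images.
- station: Fixed stainless waste station, block 370 x 535 x 120 mm. Origin at counter level on the cover's vertical pivot axis; the flat top (deck) is 120 mm above it. In its own axes the deck spans x -100 to +270, y -190 to +345 mm. The waste shaft's mouth is at x = 0, y = +150 mm.
- pivot (a point): On the pivot axis at deck height. A fixed dark cap 140 mm across stands here, 36 to 42 mm above the deck (brass nut to 52 mm). It hides a fixed index collar, 100 mm diameter, with two holes: one at cover angle 0, the next anywhere from 1.05 to 1.50 rad (differs each time, cannot be seen).
- mouth (a point): Centre of the shaft's square mouth, at deck height; axes as the station's. Mouth 110 x 110 mm, sides along the station's x and y; plain shaft 114 mm deep with a fixed floor.
- cover (a joint): Swing (rad) of the round aluminium cover: disc of 160 mm diameter, centre 150 mm from the pivot, top 11 mm above the deck. 0 = shut over the mouth, arm along station +y; grows clockwise seen from above: at angle a the arm points to (sin a, cos a) in station x, y. Range -0.02 to 1.95; 0.2 N m friction, stays where left; swings only with the pin out, and overruns the hole if the pin is held out.
- pin (a joint): How far (m) the index pin is drawn outward along the cover's arm. 0 = fully home (spring 3.9 N), 0.022 = end of travel (10.5 N). Pin 12 mm thick, round end, 14 mm deep: free of a hole beyond 0.015; let go between holes it rides on the collar at 0.012 to 0.016; over a hole it snaps in and stops the cover, with about 2 mm play either side, 50 mm from the pivot.
- pull (a point): Centre of the red square pull frame on the pin's outer end, 145 mm from the pivot when home; moves with pin and cover. The frame lies level, 54 x 54 mm inside, two sides along the arm; bars 8 mm wide, 16 to 32 mm above the deck (cover 5 mm beneath), open from above: fingers put in from above can hook it in any direction, or pinch a bar.
- chunk_a: Dark chunk of split gourd wood on the deck beyond the mouth on the +y side, 62 x 46 mm (its x, y) and 36 mm high, about 80 g; origin at the centre of its underside, z up.
- chunk_b: A like chunk of the same size, on the deck at the +x, +y side of the mouth; same origin and axes.
- gourd: Bystander: wooden gourd in a black plastic stand with a bent bombilla, 86 mm wide, gourd 108 mm high, bombilla tip 175 mm, loose on the deck at the -y end; origin at the centre of its underside.
- canister: Bystander: lime-green canister with a clamp lid, 100 mm wide, 142 mm high, loose on the counter at the robot's right; origin at the centre of its underside.
- dish: Bystander: white ceramic dish, 124 mm wide, 35 mm high, loose on the counter at the robot's left; origin at the centre of its underside.
Things that resemble listed ones, but are neither listed nor needed, are in the scene too. What is shaped like the chunk_a but blue is not meant.

How it is judged:
On the way, in this order (a step that is already met when the one before it is completed fails the run):
1. the pin is drawn out of its first hole (value of joint pin above 0.014 m and height (world z) of each of chunk_a, chunk_b above 0.1 m), for 0.05 s.
2. the cover is swung clear of the mouth and the pin is fully home in the second hole, both chunks still on the deck (value of joint cover above 0.9 rad and value of joint pin below 0.003 m and height (world z) of each of chunk_a, chunk_b above 0.1 m), for 0.2 s.
At the end, for the whole second after the job is handed in: The cover stands at more than 0.9 rad with the pin within 3 mm of fully home, and both chunks lie in the waste shaft: each origin within 60 mm of the mouth's centre in the station's x and y, and at least 15 mm below the deck (value of joint cover above 0.9 rad and value of joint pin below 0.003 m and x of chunk_a in the frame of mouth between -0.06 and 0.06 m and y of chunk_a in the frame of mouth between -0.06 and 0.06 m and z of each of chunk_a, chunk_b in the frame of mouth below -0.015 m and x of chunk_b in the frame of mouth between -0.06 and 0.06 m and y of chunk_b in the frame of mouth between -0.06 and 0.06 m); the robot touches nothing.
It fails at once if the gourd is shifted by more than 40 mm or tipped (distance of gourd from where it was at the start of the episode above 0.04 m or angle between gourd's own z axis and vertical above 0.35 rad).
It fails at once if the canister is shifted by more than 40 mm or tipped (distance of canister from where it was at the start of the episode above 0.04 m or angle between canister's own z axis and vertical above 0.35 rad).
It fails at once if the dish is shifted by more than 40 mm or tipped (distance of dish from where it was at the start of the episode above 0.04 m or angle between dish's own z axis and vertical above 0.35 rad).
It also fails if it takes over 67 s, if anything falls off the work surface, if the arm or the gripper's body presses on something with over 40 N, if the wrist force passes 120 N, or if a joint passes its speed limit or range.

### The arm

A 6-joint arm with a two-finger parallel gripper is mounted at the origin on the work surface. World frame = base frame: x ahead of the robot, y to its left, z up, the work surface at z = 0. Lengths are in m, angles in rad, forces in N, time in s.
With the tool pointing down it reaches from about 0.35 to 0.975 m from the base axis. Payload 7.1 kg.
Tool frame: the origin (TCP) lies between the finger pads; the fingertips stand ctrl.tips_ahead ahead of it and the grasp point (between the pads) lies 2 mm behind it (ctrl.tips_ahead is the distance from the TCP to the fingertips, in m); z points along the fingers, y is the line along which they close (so a half turn about z gives the same grasp; the last joint's range is limited). The gripper opens to 88 mm and grips with 3 to 60 N. Pads are 20 mm wide; open, the fingers measure 115 mm over their backs; the gripper's body (75 mm by 178 mm) begins 61 mm behind the grasp point.
Start: joints at [-0.019, 0.423, 1.63, -0, 1.089, -0.019], TCP at [0.625, 0, 0.24] pointing down, gripper open.
Joint ranges: [-3, 3], [-0.9, 2.11], [0.09, 2.58], [-1.31, 4.45], [0.11, 2.69], [-2.54, 2.54]. Speed limits (rad/s): [2.39, 2.39, 3.01, 3.14, 3.14, 3.14].

### API

Orientations are given as a 3x3 rotation matrix whose columns are the frame's x, y, z axes.
In Python, from plant import sensors, vision, ctrl gives the robot as it stands. The module is installed in compiled form; this text tells all that it offers.
- The arm moves only by the tool play_rows, never from a script. Its argument "series" is a list of rows, each a list of 3 entries, a list of its own where there are three numbers: the shift along the world's x, y, z in m, then the turn, a rotation vector about the world's x, y, z in rad, then the opening, from 0 (shut) to 1 (fully open). A call has 1 to 20 rows; each row shifts and turns the commanded pose from where the row before left it; what a row does not reach is not made up. A row lasts 1/8 s, in which the tool goes at most 62.5 mm and 10.7 degrees, less where a joint would pass 70% of its speed; a pose out of reach is approached as far as the arm can. A call is refused whole if a number of a shift passes 0.0625 or a number of a turn 0.188, either way. A call with a gripper value outside its range is refused whole. The fingers move at their own pace and stop on an object; "grip_force" is the grip in N (left out, the last holds). Time passes only in rows, so rows that do not move let the fingers close. It gives the time, the measured TCP pose, the force, the opening and the grip force at its end, in the units of the state.
- sensors.sense(): the state, without advancing time (a new reading comes with each control period).
- vision.get_image(name): name is "scene" or "side" or "wrist"; returns a dict with "image" (420x560x3 uint8, red, green, blue), "camera_matrix" (3x3 intrinsics, pixels), "origin" and "attitude" of the camera in the world; the wrist camera has in their place "mount" (4x4, takes a point from camera to tool coordinates, whose origin is the TCP and whose axes are the flange's). Camera axes: x right, y down, z forward; pixel columns grow to the right and rows downward; lengths in m; the calibration is good to about 2 mm. A picture is of the moment at which its call begins: read the wrist's pose just before it. There is no depth.
- ctrl.hand_in(): hands the job in; it is judged then, once.
Trained networks look in a picture, given as the dict that the camera call returned (one of the last four; its "shot" number tells which), for a name from the list of things; names that differ only in an ending like _2 or _b are one class to them, and where a whole thing is asked for, a point or a joint stands for the part that bears it (a point fixed in the world has none). Each returns a list of dicts, best first, with "conf" (0 to 1); they miss things now and then, are a little off and sometimes report something else, mostly with a low value. They report only what shows in the picture. A call takes as long as a camera call. They do not tell look-alikes from the thing itself.
- vision.outline_of(name, picture): "pixels" (420x560 bool, what is visible of it) and "box" ([centre column, centre row, width, height] in pixels, round what is visible of it).
- vision.landmark_of(name, picture): "at" ([column, row] in pixels: a listed point, or the origin of a listed thing).
The state is a dict: "time": time; "qpos": joint angles; "joint_velocities": joint speeds; "joint_torque": joint torques, N m; "position": TCP position; "tool_rot": TCP orientation; "contact_force": force on the tool from outside, world axes, zero at the start; "torque": the same for the moment, N m; "grip_width": opening from 0.0 (shut) to 1.0 (fully open); "finger_force": force on a finger pad.
Only numpy, scipy, OpenCV 4.12 (cv2) and the standard library are available. Lean on these libraries where they do the work, as an engineer would, in place of code of your own. Each camera call takes 0.05 s, during which the arm holds its last target. There are 200 camera calls.

## Working session

There is one attempt and no reset: what is moved stays moved. The work goes in short steps, Python scripts to look and compute and a tool call to move; the robot and the scene stay as the last step left them, time stands still between calls to the robot, and variables do not carry over. Pictures are saved under pics/ and viewed, at most 10 in all, crops included, and the job is handed in when it is done.

Besides the shell and the picture viewer there is one more tool, called after "Call:" as name([rows], argument=value, ...), one row to a line, values as JSON. play_rows: Moves the arm, as the interface text tells. Its arguments: {"type":"object","properties":{"series":{"type":"array"},"grip_force":{"type":"number"}},"required":["series"]}

```bash
mkdir -p pics; cat > h.py <<'E'
import numpy as np,cv2
from plant import sensors,vision,ctrl
def ray(p,px):
    K=np.array(p["camera_matrix"]);d=np.linalg.inv(K)@[px[0],px[1],1.]
    if "origin" in p: o=np.array(p["origin"]);R=np.array(p["attitude"])
    else:
        s=p["state"];T=np.array(p["mount"]);Rt=np.array(s["tool_rot"]);o=np.array(s["position"])+Rt@T[:3,3];R=Rt@T[:3,:3]
    return o,R@d
def onz(p,px,z):
    o,d=ray(p,px);return o+d*(z-o[2])/d[2]
def snap(n,f=None):
    s=sensors.sense();p=vision.get_image(n);p["state"]=s
    if f: cv2.imwrite("pics/"+f,p["image"][:,:,::-1])
    return p
E
python3 - <<'E'
from h import *
s=sensors.sense();print(s["tool_rot"],ctrl.tips_ahead,s["contact_force"])
ims=[]
for n in["scene","side"]:
    p=snap(n,n+"1.png")
    for name,z in [("pivot",.12),("mouth",.12),("pull",.144),("chunk_a",.12),("chunk_b",.12),("gourd",.12),("canister",0),("dish",0),("station",0)]:
        for r in vision.landmark_of(name,p)[:3]:
            print(n,name,round(r["conf"],2),np.round(r["at"]),np.round(onz(p,r["at"],z),3))
E
```

```text
[[ 3.17720608e-05  9.99998861e-01 -1.50918558e-03]
 [ 9.99999999e-01 -3.17505211e-05  1.42963143e-05]
 [ 1.42483806e-05 -1.50918603e-03 -9.99998861e-01]] 0.017 [ 0.12001598 -0.34196095  0.3883104 ]
scene pivot 0.87 [267. 197.] [ 0.477 -0.002  0.12 ]
scene mouth 0.82 [295. 226.] [0.502 0.148 0.12 ]
scene pull 0.82 [295. 218.] [0.498 0.143 0.144]
scene pull 0.54 [388. 350.] [0.623 0.546 0.144]
scene chunk_a 0.75 [375. 247.] [0.395 0.335 0.12 ]
scene chunk_a 0.69 [318. 367.] [0.739 0.48  0.12 ]
scene chunk_a 0.67 [390. 273.] [0.437 0.414 0.12 ]
scene chunk_b 0.75 [375. 247.] [0.395 0.335 0.12 ]
scene chunk_b 0.69 [318. 367.] [0.739 0.48  0.12 ]
scene chunk_b 0.67 [390. 273.] [0.437 0.414 0.12 ]
scene gourd 0.73 [256. 172.] [ 0.422 -0.129  0.12 ]
scene canister 0.61 [195. 170.] [ 0.484 -0.425  0.   ]
scene dish 0.97 [388. 350.] [0.528 0.506 0.   ]
scene station 0.93 [267. 228.] [ 0.477 -0.001  0.   ]
scene station 0.49 [276. 270.] [0.569 0.155 0.   ]
side pivot 0.81 [290. 197.] [ 0.476 -0.019  0.12 ]
side mouth 0.59 [272. 232.] [0.51  0.155 0.12 ]
side pull 0.69 [276. 223.] [0.501 0.138 0.144]
side chunk_a 0.9 [252. 258.] [0.551 0.272 0.12 ]
side chunk_a 0.9 [198. 324.] [0.648 0.509 0.12 ]
side chunk_a 0.82 [322. 319.] [0.328 0.451 0.12 ]
side chunk_b 0.9 [252. 258.] [0.551 0.272 0.12 ]
side chunk_b 0.9 [198. 324.] [0.648 0.509 0.12 ]
side chunk_b 0.82 [322. 319.] [0.328 0.451 0.12 ]
side canister 0.69 [298. 154.] [ 0.494 -0.439  0.   ]
side dish 0.62 [250. 351.] [0.52  0.503 0.   ]
side dish 0.17 [274. 224.] [ 0.532 -0.     0.   ]
side station 0.87 [288. 223.] [ 0.479 -0.009  0.   ]
```

View pics/scene1.png

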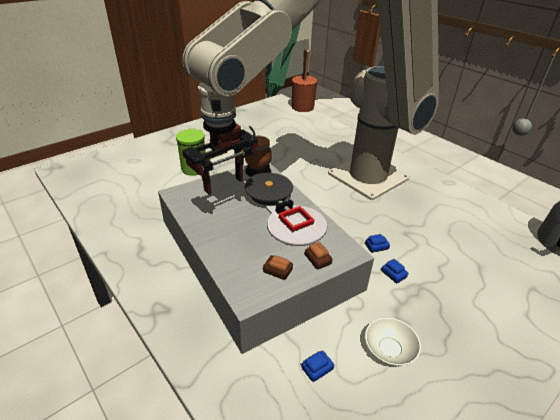

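View pics/side1.png

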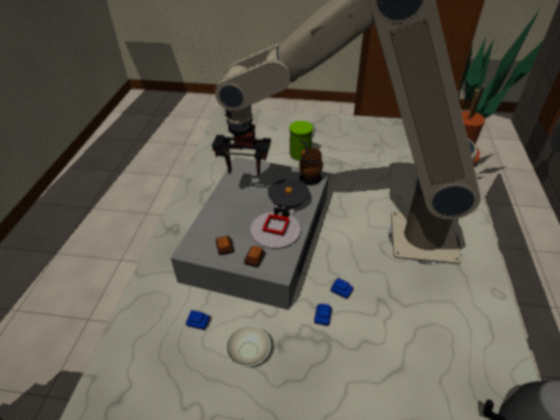

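The scene view shows the cover at (297,222) with the red pull on it. The brown chunks are at (278,267) and (318,255), and in the side view at (224,244) and (255,257). The blue ones are decoys. The estimated station yaw is about -0.165 rad. I'll move above the pull for a closer look.

Call:
play_rows([
  [[-0.029,0.04,0.015],[0,0,-0.041],0.22],
  [[-0.029,0.04,0.015],[0,0,-0.041],0.22],
  [[-0.029,0.04,0.015],[0,0,-0.041],0.22],
  [[-0.028,0.035,0.015],[0,0,-0.041],0.22],
  [[0,0,0],[0,0,0],0.22],
  [[0,0,0],[0,0,0],0.22],
])

```text
time: 1.75
position: [0.5103, 0.1548, 0.2997]
tool_rot: [[0.162, 0.987, 0.0], [0.987, -0.162, -0.0], [-0.0, 0.0, -1.0]]
contact_force: [1.2, 0.4, 0.1]
grip_width: 0.357
finger_force: 0.0
```

```bash
python3 - <<'E'
from h import *
print(sensors.sense()["position"],sensors.sense()["grip_width"])
for n in["wrist","scene"]:
    p=snap(n,n+"2.png")
    for name,z in [("pivot",.12),("mouth",.12),("pull",.144),("chunk_a",.12),("gourd",.12),("station",0)]:
        for r in vision.landmark_of(name,p)[:5]:
            print(n,name,round(r["conf"],2),np.round(r["at"]),np.round(onz(p,r["at"],z),3))
    if n=="wrist":
      hsv=cv2.cvtColor(p["image"],cv2.COLOR_RGB2HSV)
      m=((hsv[...,1]>170)&((hsv[...,0]<5)|(hsv[...,0]>174))&(hsv[...,2]>90)).astype(np.uint8)
      cs,h=cv2.findContours(m,cv2.RETR_CCOMP,cv2.CHAIN_APPROX_NONE)
      for c,hh in zip(cs,h[0]):
        if cv2.contourArea(c)>200:
            q=cv2.minAreaRect(c);print("red",hh[3],q);print(np.round([onz(p,b,.152)[:2] for b in cv2.boxPoints(q)],3).tolist())
      for r in vision.outline_of("chunk_a",p)[:5]: print("outl",r["conf"],r["box"])
E
```

```text
[0.51025622 0.15481835 0.29965301] 0.3565582448939018
wrist mouth 0.86 [270. 204.] [0.5   0.148 0.12 ]
wrist chunk_a 0.95 [400.  80.] [0.639 0.244 0.12 ]
wrist chunk_a 0.79 [ 89. 124.] [0.342 0.253 0.12 ]
wrist chunk_a 0.72 [102.  30.] [0.378 0.33  0.12 ]
wrist chunk_a 0.66 [292.  59.] [0.542 0.278 0.12 ]
wrist gourd 0.29 [293.  62.] [0.543 0.276 0.12 ]
wrist station 0.72 [273. 282.] [0.476 0.002 0.   ]
wrist station 0.68 [403.  79.] [0.685 0.253 0.   ]
red -1 ((277.5, 244.0), (6.0, 53.0), 90.0)
[[0.478, 0.122], [0.527, 0.114], [0.526, 0.108], [0.477, 0.117]]
red -1 ((301.5, 212.0), (5.0, 54.0), 0.0)
[[0.523, 0.117], [0.53, 0.168], [0.535, 0.167], [0.527, 0.116]]
outl 0.92 [95.4, 29.1, 56.8, 56.7]
outl 0.61 [82.6, 121.7, 57.6, 42.6]
outl 0.58 [295.7, 58.2, 57.6, 84.6]
outl 0.55 [410.1, 76.5, 78.4, 86.7]
scene pivot 0.86 [269. 197.] [ 0.474 -0.001  0.12 ]
scene mouth 0.59 [296. 224.] [0.494 0.141 0.12 ]
scene mouth 0.33 [386. 348.] [0.606 0.536 0.12 ]
scene pull 0.87 [292. 217.] [0.503 0.134 0.144]
scene chunk_a 0.76 [316. 257.] [0.539 0.266 0.12 ]
scene chunk_a 0.75 [279. 273.] [0.643 0.251 0.12 ]
scene chunk_a 0.75 [374. 246.] [0.396 0.331 0.12 ]
scene chunk_a 0.67 [319. 369.] [0.74  0.484 0.12 ]
scene gourd 0.78 [260. 171.] [ 0.408 -0.126  0.12 ]
scene station 0.66 [267. 230.] [0.483 0.006 0.   ]
```

View pics/wrist2.png

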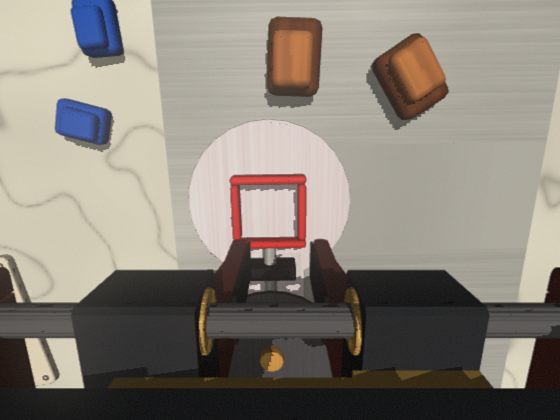

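The wrist view shows the pull frame spanning columns 231–306 and rows 175–248, aligned with the image. The nut is at (272,359) and the chunks at (295,57) and (410,75). The two blue decoys are on the left.

```bash
python3 - <<'E'
from h import *
p=snap("wrist")
c=[onz(p,b,.152)[:2] for b in [(231,175),(306,175),(306,248),(231,248)]]
print(np.round(c,4).tolist(),np.round(np.mean(c,0),4),onz(p,(272,359),.172))
print([np.round(np.linalg.norm(c[i]-c[i-1]),4) for i in range(4)])
for x in[(295,50),(410,68)]:print(onz(p,x,.15))
for x,z in[((268,197),.131)]:print("disc",onz(p,x,z))
print(p["state"]["grip_width"])
E
```

```text
[[0.4713, 0.1872], [0.5376, 0.1762], [0.5276, 0.1073], [0.4573, 0.1189]] [0.4985 0.1474] [0.47806954 0.0067833  0.172     ]
[np.float64(0.0697), np.float64(0.0672), np.float64(0.0696), np.float64(0.0712)]
[0.54357994 0.27966237 0.15      ]
[0.63597231 0.25043274 0.15      ]
disc [0.49900894 0.15759381 0.131     ]
0.21974243799171453
```

Call:
play_rows([
  [[-0.012,-0.007,-0.05],[0,0,0],0.22],
  [[0,0,-0.04],[0,0,0],0.22],
  [[0,0,-0.02],[0,0,0],0.22],
  [[0,0,-0.018],[0,0,0],0.22],
  [[0,0,-0.018],[0,0,0],0.22],
  [[0,0,0],[0,0,0],0.22],
])

```text
time: 3.3
position: [0.4972, 0.1479, 0.1527]
tool_rot: [[0.163, 0.987, -0.003], [0.987, -0.163, -0.001], [-0.001, -0.002, -1.0]]
contact_force: [-0.4, -0.1, -0.5]
grip_width: 0.221
finger_force: 0.0
```

```bash
python3 - <<'E'
from h import *
snap("wrist","w3.png");print(sensors.sense()["position"],sensors.sense()["contact_force"])
E
```

```text
[0.49780296 0.14802555 0.15349671] [0.39828298 0.1305393  0.94505312]
```

View pics/w3.png

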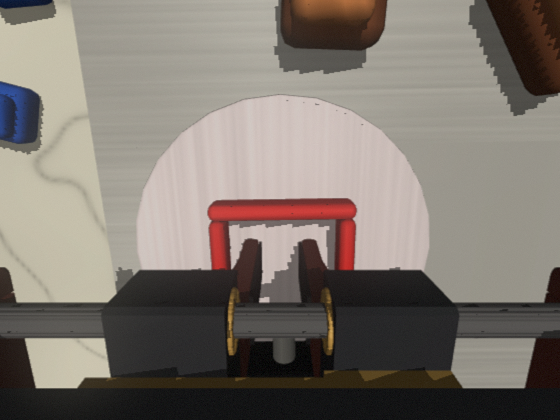

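The fingers are inside the frame, centred and without contact. Now I'll draw the pin.

Call:
play_rows([
  [[0.0015,0.01,0],[0,0,0],0.22],
  [[0.0013,0.008,0],[0,0,0],0.22],
  [[0.0013,0.008,0],[0,0,0],0.22],
  [[0.0011,0.007,0],[0,0,0],0.22],
  [[0,0,0],[0,0,0],0.22],
])

```text
time: 3.98
position: [0.5035, 0.1807, 0.1544]
tool_rot: [[0.161, 0.987, 0.001], [0.987, -0.161, -0.002], [-0.002, 0.001, -1.0]]
contact_force: [0.1, -9.4, 5.1]
grip_width: 0.224
finger_force: 4.6
```

```bash
python3 - <<'E'
import numpy as np
P=np.array([.4753,.0043])
f=lambda r,a:P+r*np.array([np.sin(a+.1585),np.cos(a+.1585)])
k=[(.1786,.08*i) for i in range(12)]+[(.167,.88),(.155,.88)]+[(.155,.88+.04*i) for i in range(1,18)]
q=np.array([f(*x) for x in k])
for x,d in zip(k[1:],np.diff(q,axis=0)):print(np.round(x,3),np.round(d,4).tolist())
E
```

```text
[0.179 0.08 ] [0.014, -0.0028]
[0.179 0.16 ] [0.0137, -0.0039]
[0.179 0.24 ] [0.0134, -0.005]
[0.179 0.32 ] [0.0129, -0.0061]
[0.179 0.4  ] [0.0124, -0.0071]
[0.179 0.48 ] [0.0118, -0.008]
[0.179 0.56 ] [0.0111, -0.009]
[0.179 0.64 ] [0.0104, -0.0098]
[0.179 0.72 ] [0.0096, -0.0106]
[0.179 0.8  ] [0.0087, -0.0114]
[0.179 0.88 ] [0.0077, -0.012]
[0.167 0.88 ] [-0.01, -0.0059]
[0.155 0.88 ] [-0.0103, -0.0061]
[0.155 0.92 ] [0.003, -0.0054]
[0.155 0.96 ] [0.0028, -0.0055]
[0.155 1.   ] [0.0026, -0.0056]
[0.155 1.04 ] [0.0024, -0.0057]
[0.155 1.08 ] [0.0021, -0.0058]
[0.155 1.12 ] [0.0019, -0.0059]
[0.155 1.16 ] [0.0017, -0.006]
[0.155 1.2  ] [0.0014, -0.006]
[0.155 1.24 ] [0.0012, -0.0061]
[0.155 1.28 ] [0.0009, -0.0061]
[0.155 1.32 ] [0.0007, -0.0062]
[0.155 1.36 ] [0.0004, -0.0062]
[0.155 1.4  ] [0.0002, -0.0062]
[0.155 1.44 ] [-0.0, -0.0062]
[0.155 1.48 ] [-0.0003, -0.0062]
[0.155 1.52 ] [-0.0005, -0.0062]
[0.155 1.56 ] [-0.0008, -0.0061]
```

Call:
play_rows([
  [[0.014,-0.0028,0],[0,0,-0.08],0.22],
  [[0.0137,-0.0039,0],[0,0,-0.08],0.22],
  [[0.0134,-0.005,0],[0,0,-0.08],0.22],
  [[0.0129,-0.0061,0],[0,0,-0.08],0.22],
  [[0.0124,-0.0071,0],[0,0,-0.08],0.22],
  [[0,0,0],[0,0,0],0.22],
])

```text
time: 4.72
position: [0.5696, 0.1548, 0.1541]
tool_rot: [[0.535, 0.845, -0.001], [0.845, -0.535, -0.002], [-0.003, 0.0, -1.0]]
contact_force: [-3.0, -7.7, 6.6]
grip_width: 0.218
finger_force: 4.4
```

Call:
play_rows([
  [[0.0118,-0.008,0],[0,0,-0.08],0.22],
  [[0.0111,-0.009,0],[0,0,-0.08],0.22],
  [[0.0104,-0.0098,0],[0,0,-0.08],0.22],
  [[0.0096,-0.0106,0],[0,0,-0.08],0.22],
  [[0.0087,-0.0114,0],[0,0,-0.08],0.22],
  [[0.0077,-0.012,0],[0,0,-0.08],0.22],
  [[-0.01,-0.006,0],[0,0,0],0.22],
  [[-0.01,-0.006,0],[0,0,0],0.22],
  [[0,0,0],[0,0,0],0.22],
])

```text
time: 5.85
position: [0.608, 0.0835, 0.1538]
tool_rot: [[0.864, 0.503, -0.0], [0.503, -0.864, 0.0], [-0.0, -0.0, -1.0]]
contact_force: [0.6, -0.6, -0.6]
grip_width: 0.221
finger_force: 0.0
```

Call:
play_rows([
  [[0.003,-0.0054,0],[0,0,-0.04],0.22],
  [[0.0028,-0.0055,0],[0,0,-0.04],0.22],
  [[0.0026,-0.0056,0],[0,0,-0.04],0.22],
  [[0.0024,-0.0057,0],[0,0,-0.04],0.22],
  [[0.0021,-0.0058,0],[0,0,-0.04],0.22],
  [[0,0,0],[0,0,0],0.22],
])

```text
time: 6.6
position: [0.622, 0.0546, 0.1535]
tool_rot: [[0.947, 0.32, 0.0], [0.32, -0.947, -0.0], [0.0, 0.0, -1.0]]
contact_force: [0.2, 0.0, 0.3]
grip_width: 0.221
finger_force: 0.0
```

Call:
play_rows([
  [[0.0019,-0.0059,0],[0,0,-0.04],0.22],
  [[0.0017,-0.006,0],[0,0,-0.04],0.22],
  [[0,0,0],[0,0,0],0.22],
])

```text
time: 6.98
position: [0.6256, 0.0428, 0.1537]
tool_rot: [[0.97, 0.243, 0.0], [0.243, -0.97, -0.0], [0.0, 0.0, -1.0]]
contact_force: [-0.9, 0.6, 0.5]
grip_width: 0.22
finger_force: 0.0
```

Call:
play_rows([
  [[0.0014,-0.006,0],[0,0,-0.04],0.22],
  [[0.0012,-0.0061,0],[0,0,-0.04],0.22],
])

```text
time: 7.22
position: [0.6281, 0.0312, 0.1537]
tool_rot: [[0.987, 0.164, 0.0], [0.164, -0.987, 0.0], [0.0, -0.0, -1.0]]
contact_force: [0.9, 0.7, -0.2]
grip_width: 0.219
finger_force: 0.6
```

Call:
play_rows([
  [[0.0009,-0.0061,0],[0,0,-0.04],0.22],
  [[0.0007,-0.0062,0],[0,0,-0.04],0.22],
])

```text
time: 7.48
position: [0.63, 0.0221, 0.1538]
tool_rot: [[0.997, 0.083, 0.001], [0.083, -0.997, 0.006], [0.001, -0.006, -1.0]]
contact_force: [1.1, 28.3, 0.0]
grip_width: 0.217
finger_force: 13.8
```

There's a firm stop with a 28 N reaction, so the pin has snapped in near 1.3 rad. I'll back off and check with the camera.

Call:
play_rows([
  [[0,0.006,0],[0,0,0],0.22],
  [[0,0,0],[0,0,0],0.22],
])

```text
time: 7.72
position: [0.6297, 0.0262, 0.1537]
tool_rot: [[0.996, 0.086, 0.0], [0.086, -0.996, 0.002], [0.001, -0.002, -1.0]]
contact_force: [0.5, 7.8, -0.3]
grip_width: 0.222
finger_force: 3.4
```

```bash
python3 - <<'E'
from h import *
snap("wrist","w4.png");s=sensors.sense();print(s["position"],s["contact_force"])
E
```

```text
[0.62977471 0.02614324 0.15369477] [-0.0150893   6.77033747 -0.86155113]
```

View pics/w4.png

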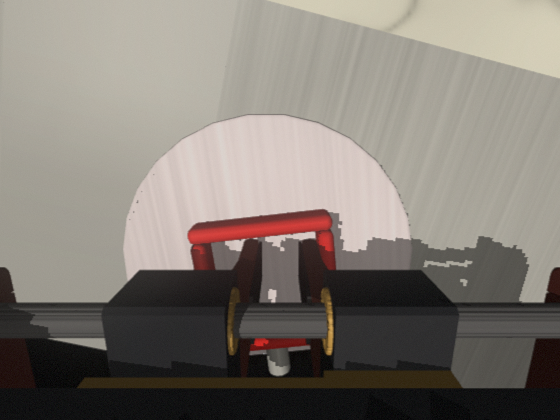

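The frame's outer bar sits the same distance inside the cover rim as when it was home: about 112 px now against 114 px before. The pin is home. I'll lift out and look at the chunks.

Call:
play_rows([
  [[0,0.003,0],[0,0,0],0.22],
  [[0,0,0.03],[0,0,0],0.22],
  [[0,0,0.06],[0,0,0],0.22],
  [[-0.005,0.02,0.055],[0,0,0.16],0.8],
  [[-0.008,0.025,0],[0,0,0.166],0.8],
  [[-0.008,0.025,0],[0,0,0.166],0.8],
  [[-0.008,0.025,0],[0,0,0.166],0.8],
  [[-0.008,0.025,0],[0,0,0.166],0.8],
  [[-0.008,0.025,0],[0,0,0.166],0.8],
  [[-0.005,0.025,0],[0,0,0.166],0.8],
  [[0,0,0],[0,0,0.166],0.8],
  [[0,0,0],[0,0,0],0.8],
  [[0,0,0],[0,0,0],0.8],
])

```text
time: 9.4
position: [0.5797, 0.1975, 0.2987]
tool_rot: [[0.165, 0.986, 0.0], [0.986, -0.165, -0.0], [-0.0, 0.0, -1.0]]
contact_force: [0.3, 0.6, -0.5]
grip_width: 0.803
finger_force: 0.0
```

```bash
python3 - <<'E'
from h import *
p=snap("wrist","w5.png");print(p["state"]["position"],p["state"]["tool_rot"][0])
for r in vision.landmark_of("chunk_a",p)[:5]: print(r["conf"],np.round(r["at"]),onz(p,r["at"],.12))
for r in vision.outline_of("chunk_a",p)[:5]:
    ys,xs=np.nonzero(r["pixels"]);w=np.array([onz(p,q,.138)[:2]*1000 for q in zip(xs,ys)],np.float32)
    print(r["conf"],r["box"],cv2.minAreaRect(w))
E
```

```text
[0.5797056  0.19749105 0.29867219] [1.65287551e-01 9.86245418e-01 3.52052292e-05]
0.97 [ 48. 164.] [0.36044776 0.26633227 0.12      ]
0.71 [225. 119.] [0.54086761 0.27900321 0.12      ]
0.7 [58. 82.] [0.39529645 0.33744538 0.12      ]
0.57 [336. 141.] [0.64257526 0.24168542 0.12      ]
0.92 [43.5, 164.1, 58.9, 36.0] ((367.3055114746094, 266.5462951660156), (34.82137680053711, 49.959442138671875), 67.17733001708984)
0.66 [226.2, 118.6, 53.2, 76.7] ((543.3192138671875, 276.8685607910156), (61.68950653076172, 46.568016052246094), 78.52994537353516)
0.55 [50.2, 76.0, 58.7, 57.3] ((401.88970947265625, 338.88055419921875), (45.00495147705078, 41.792510986328125), 84.77619934082031)
```

View pics/w5.png

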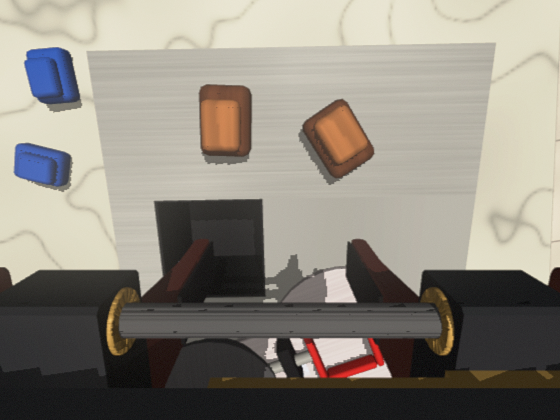

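The view shows the open mouth (columns 155–264, top edge at row 199) and the cover pinned aside. chunk_a is at (225,120) and chunk_b at (338,139).

```bash
python3 - <<'E'
from h import *
p=snap("wrist")
w=np.array([onz(p,q,.128)[:2]*1000 for q in [(302,130),(342,99),(374,155),(335,181)]],np.float32)
print(np.round(w),w.mean(0),cv2.minAreaRect(w))
c,d=[onz(p,q,.12)[:2] for q in[(155,200),(264,199)]];print(c,d,np.linalg.norm(c-d),(c+d)/2-.055*np.array([.163,.987]))
E
```

```text
[[611. 258.]
 [651. 279.]
 [675. 223.]
 [635. 205.]] [643.0663  241.10522] ((643.16650390625, 241.72084045410156), (45.240264892578125, 60.572174072265625), 24.92778778076172)
[0.45477072 0.21366242] [0.56361095 0.196679  ] 0.11015730482810204 [0.50022583 0.15088571]
```

Call:
play_rows([
  [[-0.0185,0.04,-0.03],[0,0,0],0.8],
  [[-0.0185,0.04,-0.03],[0,0,0],0.8],
  [[0,0,-0.05],[0,0,0],0.8],
  [[0,0,-0.03],[0,0,0],0.8],
  [[0,0,-0.017],[0,0,0],0.8],
  [[0,0,0],[0,0,0],0.4],
  [[0,0,0],[0,0,0],0.4],
  [[0,0,0],[0,0,0],0.4],
  [[0,0,0],[0,0,0],0.4],
], grip_force=15)

```text
time: 10.72
position: [0.5435, 0.2783, 0.1432]
tool_rot: [[0.161, 0.987, 0.002], [0.987, -0.161, 0.001], [0.001, 0.002, -1.0]]
contact_force: [0.3, -0.8, 5.8]
grip_width: 0.525
finger_force: 14.9
```

Gripped at 46 mm. Carrying it to the mouth.

Call:
play_rows([
  [[0,0,0.04],[0,0,0],0.4],
  [[-0.0145,-0.0425,0],[0,0,0],0.4],
  [[-0.0145,-0.0425,0],[0,0,0],0.4],
  [[-0.0145,-0.0425,0],[0,0,0],0.4],
  [[0,0,-0.03],[0,0,0],0.4],
  [[0,0,-0.03],[0,0,0],0.4],
  [[0,0,0],[0,0,0],0.4],
  [[0,0,0],[0,0,0],0.7],
  [[0,0,0],[0,0,0],0.7],
  [[0,0,0],[0,0,0],0.7],
])

```text
time: 11.98
position: [0.4996, 0.1508, 0.1226]
tool_rot: [[0.161, 0.987, 0.002], [0.987, -0.161, 0.0], [0.001, 0.001, -1.0]]
contact_force: [0.4, -0.8, -0.9]
grip_width: 0.701
finger_force: 0.0
```

Call:
play_rows([
  [[0,0,0.05],[0,0,0],0.7],
  [[0,0,0.038],[0,0,0],0.7],
  [[0.0359,0.0227,0],[0,0,0.1525],0.85],
  [[0.0359,0.0227,0],[0,0,0.1525],0.85],
  [[0.0359,0.0227,0],[0,0,0.1525],0.85],
  [[0.0357,0.0226,0],[0,0,0.1525],0.85],
  [[0,0,-0.03],[0,0,0],0.85],
  [[0,0,-0.025],[0,0,0],0.85],
  [[0,0,-0.013],[0,0,0],0.85],
  [[0,0,0],[0,0,0],0.4],
  [[0,0,0],[0,0,0],0.4],
  [[0,0,0],[0,0,0],0.4],
  [[0,0,0],[0,0,0],0.4],
])

```text
time: 13.6
position: [0.6431, 0.2414, 0.1429]
tool_rot: [[-0.433, 0.901, 0.002], [0.901, 0.433, 0.001], [-0.0, 0.002, -1.0]]
contact_force: [-1.7, 0.0, 3.8]
grip_width: 0.523
finger_force: 14.9
```

Call:
play_rows([
  [[0,0,0.05],[0,0,0],0.4],
  [[-0.0358,-0.0226,0],[0,0,-0.1525],0.4],
  [[-0.0358,-0.0226,0],[0,0,-0.1525],0.4],
  [[-0.0358,-0.0226,0],[0,0,-0.1525],0.4],
  [[-0.0357,-0.0227,0],[0,0,-0.1525],0.4],
  [[0,0,0],[0,0,0],0.4],
  [[0,0,-0.03],[0,0,0],0.4],
  [[0,0,-0.035],[0,0,0],0.4],
  [[0,0,0],[0,0,0],0.4],
  [[0,0,0],[0,0,0],0.7],
  [[0,0,0],[0,0,0],0.7],
  [[0,0,0],[0,0,0],0.7],
  [[0,0,0.05],[0,0,0],0.7],
  [[0,0,0.05],[0,0,0],0.7],
  [[0.03,0.03,0.05],[0,0,0],0.7],
  [[0.03,0.03,0.03],[0,0,0],0.7],
  [[0,0,0],[0,0,0],0.7],
])

```text
time: 15.72
position: [0.5607, 0.2114, 0.3078]
tool_rot: [[0.16, 0.987, 0.007], [0.987, -0.16, 0.003], [0.004, 0.006, -1.0]]
contact_force: [0.5, -0.4, -0.5]
grip_width: 0.702
finger_force: 0.0
```

```bash
python3 - <<'E'
from h import *
snap("wrist","w6.png");print(sensors.sense()["position"])
E
```

```text
[0.5585344  0.20993709 0.30544901]
```

View pics/w6.png

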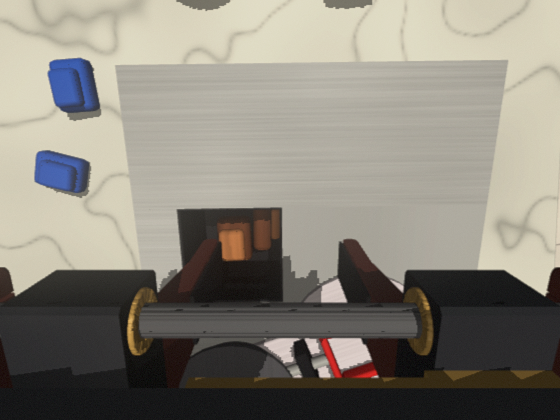

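Both chunks lie in the shaft. Last, I'll check how far home the pin is by viewing the pull from above.

Call:
play_rows([
  [[0.01,-0.025,0],[0,0,-0.171],0.3],
  [[0.01,-0.025,0],[0,0,-0.171],0.3],
  [[0.01,-0.025,0],[0,0,-0.171],0.3],
  [[0.01,-0.025,0],[0,0,-0.171],0.3],
  [[0.01,-0.025,0],[0,0,-0.171],0.3],
  [[0.01,-0.025,0],[0,0,-0.171],0.3],
  [[0.009,-0.025,0],[0,0,-0.171],0.3],
  [[0,0,0],[0,0,0],0.3],
  [[0,0,0],[0,0,0],0.3],
])

```text
time: 16.9
position: [0.6257, 0.0344, 0.3034]
tool_rot: [[0.977, 0.212, -0.002], [0.212, -0.977, 0.0], [-0.002, -0.001, -1.0]]
contact_force: [0.2, 0.8, 1.4]
grip_width: 0.295
finger_force: 0.0
```

```bash
python3 - <<'E'
from h import *
p=snap("wrist","w7.png");print(p["state"]["position"],p["state"]["tool_rot"][0])
for r in vision.landmark_of("pull",p)[:2]: print(r["conf"],np.round(r["at"]),onz(p,r["at"],.144))
E
```

```text
[0.62569834 0.03436316 0.30338197] [ 0.97721335  0.21224809 -0.0021939 ]
```

View pics/w7.png

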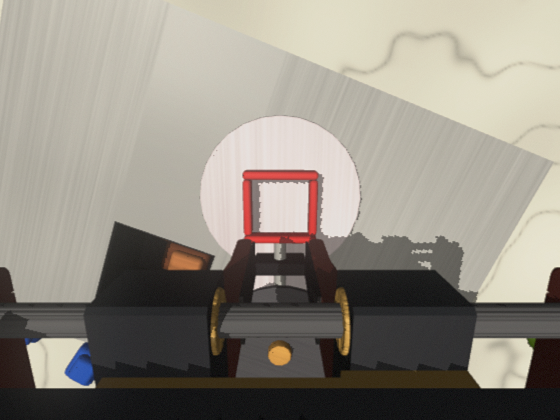

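The frame's outer bar is 55 px inside the rim (rows 170 and 115), the same as at the start (175 and 120), so the pin is fully home. Handing in.

```bash
python3 -c "
from plant import ctrl
print(ctrl.hand_in())"
```

```text
the job is handed in; nothing more can be done
None
```

I handed the job in with the cover pinned open at about 1.2 rad, the pin fully home by camera check, and both chunks in the waste shaft; the arm met no contact that suggested it touched the gourd, canister or dish, but I didn't re-measure them, and no verdict was returned.

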